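# Find the loose holding-down bolt of a herb grinder and hold its cap open

## Task

The swing grinder on the dispensary counter rattles and its loose holding-down bolt is to be tightened: first take the bar handle and tip the open drum 45 degrees towards the steel tray, keep it there for a second so that the last crumbs drop out, and bring it back fully upright. Then tap down on the closed caps of the three bolts along the grinder's front foot to find the loose one, which sinks and stays down while a tight one does not give, and swing open only that bolt's hinged cap, without pulling the bolt back up. Finish while holding that cap lifted at least 60 degrees for the spanner (it falls shut if let go), with the other two caps closed and nothing else on the counter disturbed.

Things in the scene. Friction and masses are not known exactly. Their poses are not given: they have to be found in the camera images.
- grinder: Herb grinder fixed on the counter: grey T-shaped base 12 mm thick, its front foot (75 x 262 mm, long along y) nearest the robot; a fork, arms front and rear, carries an open steel drum. Origin on the counter, x away from the robot, y left, z up. Three bolts at x -125, y +90, 0, -90 mm. Drum axis at x 55; fork arms 50 mm wide (y), front one at x -41 to -25 mm, 175 mm tall.
- drum (a joint): Tilt of the drum in rad: 0 = fully upright (a stop), grows as the mouth tips to the grinder's -y side, over the tray; 45 degrees is 0.785; stop at 1.3. It may start up to 0.2 off upright. Stiff: it stays where it is left and takes about 3 to 8 N at the handle.
- drum_pivot (a point): Centre of the drum on its tilt axis, 155 mm above the counter. The tilt axis runs through it along the grinder's x. Drum radius 62 mm; rim 85 mm above the axis, motor end 100 mm below it, when upright.
- drum_handle (a point): Middle of the drum's round black handle bar: diameter 12 mm, 80 mm long along the grinder's x, on two stays at its ends, 44 mm clear of the drum wall. Upright it is 112 mm to the +y side of the tilt axis and 55 mm above it (210 mm over the counter). It turns with the drum, up and over towards -y, and can turn in the fingers.
- bolt_1 (a joint): How far the left (+y) bolt has sunk, in m: 0 at the start. A tight bolt hardly moves (under 1.5 mm at a push of 25 N). The one loose bolt (any of the three; they look alike) sinks 9 mm under a push of about 3 N or more on its cap and stays down; a pull up of more than about 4 N raises it again.
- cap_1 (a joint): Opening of the left (+y) bolt's cap in rad: 0 closed, stop at 1.4. It swings up and away from the robot and falls shut if let go (weight and a light spring, under 1 N at its front edge).
- cap_1_top (a point): Centre of the top of the left (+y) bolt's cap, 70 mm over the counter while the bolt is up; moves with the cap. The cap is a plain aluminium box open below, over the hex head: 44 mm (x), 36 mm (y), 22 mm high, with a thumb lip 22 mm wide, 3 mm thick, sticking out 11 mm at the foot of its near side. Neighbours are 90 mm apart.
- cap_1_hinge (a point): Middle of the left (+y) cap's hinge line (along the grinder's y) at its far lower edge: closed, it is 24 mm beyond (+x) and 22 mm below the centre of the cap's top. Sinks with the bolt. Right under the cap is a flange of radius 21 mm, below that the mount cup, radius 24 mm, its rim 36 mm over the counter.
- bolt_2 (a joint): How far the middle bolt has sunk, in m: 0 at the start. A tight bolt hardly moves (under 1.5 mm at a push of 25 N). The one loose bolt (any of the three; they look alike) sinks 9 mm under a push of about 3 N or more on its cap and stays down; a pull up of more than about 4 N raises it again.
- cap_2 (a joint): Opening of the middle bolt's cap in rad: 0 closed, stop at 1.4. It swings up and away from the robot and falls shut if let go (weight and a light spring, under 1 N at its front edge).
- cap_2_top (a point): Centre of the top of the middle bolt's cap, 70 mm over the counter while the bolt is up; moves with the cap. The cap is a plain aluminium box open below, over the hex head: 44 mm (x), 36 mm (y), 22 mm high, with a thumb lip 22 mm wide, 3 mm thick, sticking out 11 mm at the foot of its near side. Neighbours are 90 mm apart.
- cap_2_hinge (a point): Middle of the middle cap's hinge line (along the grinder's y) at its far lower edge: closed, it is 24 mm beyond (+x) and 22 mm below the centre of the cap's top. Sinks with the bolt. Right under the cap is a flange of radius 21 mm, below that the mount cup, radius 24 mm, its rim 36 mm over the counter.
- bolt_3 (a joint): How far the right (-y) bolt has sunk, in m: 0 at the start. A tight bolt hardly moves (under 1.5 mm at a push of 25 N). The one loose bolt (any of the three; they look alike) sinks 9 mm under a push of about 3 N or more on its cap and stays down; a pull up of more than about 4 N raises it again.
- cap_3 (a joint): Opening of the right (-y) bolt's cap in rad: 0 closed, stop at 1.4. It swings up and away from the robot and falls shut if let go (weight and a light spring, under 1 N at its front edge).
- cap_3_top (a point): Centre of the top of the right (-y) bolt's cap, 70 mm over the counter while the bolt is up; moves with the cap. The cap is a plain aluminium box open below, over the hex head: 44 mm (x), 36 mm (y), 22 mm high, with a thumb lip 22 mm wide, 3 mm thick, sticking out 11 mm at the foot of its near side. Neighbours are 90 mm apart.
- cap_3_hinge (a point): Middle of the right (-y) cap's hinge line (along the grinder's y) at its far lower edge: closed, it is 24 mm beyond (+x) and 22 mm below the centre of the cap's top. Sinks with the bolt. Right under the cap is a flange of radius 21 mm, below that the mount cup, radius 24 mm, its rim 36 mm over the counter.
- tray: Shallow steel tray 180 x 150 x 28 mm, loose on the counter at the grinder's -y side under the drum's mouth. Origin under its centre. A bystander.
- lid: Loose round steel lid of the drum, diameter 128 mm, 42 mm high with its knob, lying on the counter. Origin under its centre. A bystander.
- spanner: Loose steel spanner 170 mm long lying on the counter, handle to its own -x. A bystander.
- brush: Loose brush 180 mm long lying on the counter, handle to its own -x. A bystander.
- mortar: Brass mortar, diameter 100 mm, 85 mm high, standing on the counter. Origin under its centre. A bystander.
- cup: Small white porcelain cup, diameter 64 mm, 60 mm high, standing on the counter. Origin under its centre. A bystander.

How it is judged:
On the way, in this order (a step that is already met when the one before it is completed fails the run):
1. the drum is kept tipped 45 degrees (within 8) for half a second (value of joint drum between 0.645 and 0.925 rad), for 0.5 s.
2. the drum is back upright, within 3.5 degrees (value of joint drum below 0.06 rad), for 0.2 s.
3. the loose bolt has been tapped down (sunk more than 6 mm) (value of joint any of bolt_1, bolt_2, bolt_3 above 0.006 m), for 0.1 s.
At the end, for the whole second after the job is handed in: The drum is upright (within 3.5 degrees); the loose bolt is still down (more than 3 mm) and the fingers, touching its cap, hold it still at 55 degrees or more; the other two caps are closed (under 0.15 rad) (value of joint drum below 0.06 rad and ((value of joint bolt_1 above 0.003 m and value of joint cap_1 above 0.96 rad and velocity of joint cap_1 between -0.3 and 0.3 rad/s and contact force between the fingers and cap_1 above 0.1 N and value of joint each of cap_2, cap_3 below 0.15 rad) or (value of joint bolt_2 above 0.003 m and value of joint cap_2 above 0.96 rad and velocity of joint cap_2 between -0.3 and 0.3 rad/s and contact force between the fingers and cap_2 above 0.1 N and value of joint each of cap_1, cap_3 below 0.15 rad) or (value of joint bolt_3 above 0.003 m and value of joint cap_3 above 0.96 rad and velocity of joint cap_3 between -0.3 and 0.3 rad/s and contact force between the fingers and cap_3 above 0.1 N and value of joint each of cap_1, cap_2 below 0.15 rad))); the arm keeps its last pose, push and grip.
It fails at once if a cap is opened whose bolt has not sunk: a tight or untapped bolt, or one pulled back up ((value of joint cap_1 above 0.35 rad and value of joint bolt_1 below 0.003 m) or (value of joint cap_2 above 0.35 rad and value of joint bolt_2 below 0.003 m) or (value of joint cap_3 above 0.35 rad and value of joint bolt_3 below 0.003 m)).
It fails at once if a bystander is pushed more than 30 mm from its place (distance of any of tray, lid, spanner, brush, mortar, cup from where it was at the start of the episode above 0.03 m).
It fails at once if the mortar or the cup is tipped over (angle between any of mortar, cup's own z axis and vertical above 0.5 rad).
It also fails if it takes over 72 s, if anything falls off the work surface, if the arm or the gripper's body presses on something with over 40 N, if the wrist force passes 120 N, or if a joint passes its speed limit or range.

## Robot

A 6-joint arm with a two-finger parallel gripper is mounted at the origin on the work surface. World frame = base frame: x ahead of the robot, y to its left, z up, the work surface at z = 0. Lengths are in m, angles in rad, forces in N, time in s.
With the tool pointing down it reaches from about 0.35 to 0.775 m from the base axis. Payload 5.5 kg.
Tool frame: the origin (TCP) lies where the fingers leave the gripper's body, on its centre line; the fingertips stand env.tip_reach ahead of it and the grasp point (between the pads) lies 54 mm ahead of it (env.tip_reach is the distance from the TCP to the fingertips, in m); z points along the fingers, y is the line along which they close (so a half turn about z gives the same grasp; the last joint's range is limited). The gripper opens to 85 mm and grips with 20 to 120 N. Pads are 22 mm wide; open, the fingers measure 114 mm over their backs; the gripper's body (76 mm by 85 mm) begins 54 mm behind the grasp point. The pads swing forward as they close: fully open they stand 13 mm farther back than shut.
Start: joints at [0.98, 0.313, 0.046, 1.304, 0, 1.431], TCP at [0.251, 0.518, 0.304] pointing down, gripper open.
Joint ranges: [-2.76, 2.76], [-0.86, 1.69], [-1.03, 1.26], [-2.2, 2.34], [-1.47, 1.5], [-3.14, 3.14]. Speed limits (rad/s): [2.57, 2.57, 3.14, 3.14, 3.14, 3.14].

## Interface

Orientations are given as a unit quaternion [w, x, y, z].
In Python, from workcell import status, optics, hand_in, env gives the robot as it stands.
- The arm moves only by the shell command python3 -m handwheel 'ROWS' [FORCE]. ROWS is a JSON object whose one key "deltas" holds a list of rows, each a list of 5 numbers: the opening, from -1 (shut) to 1 (fully open), then the shift along the tool's x, y, z in units of 40 mm (1.0 is 40 mm), then the turn about the tool's z in units of 10 degrees (1.0 is 10 degrees). In form: {"deltas": [[jaw, x, y, z, roll], ...]}. A call has 1 to 20 rows; each row shifts and turns the commanded pose from where the row before left it, along the tool's axes as they then stand; what a row does not reach is not made up. A row lasts 1/8 s, in which the tool goes at most 62.5 mm and 10.7 degrees, less where a joint would pass 70% of its speed; a pose out of reach is approached as far as the arm can. A call is refused whole if a number of a shift passes 1 or a number of a turn 1, either way. A call with a gripper value outside its range is refused whole. The fingers move at their own pace and stop on an object; FORCE is the grip in N (left out, the last holds). Time passes only in rows, so rows that do not move let the fingers close. It gives the time, the measured TCP pose, the force, the opening and the grip force at its end, in the units of the state.
- status.get_state(): the state, without advancing time (a new reading comes with each control period).
- optics.read_camera(name): name is "scene" or "side" or "wrist"; returns a dict with "frame" (384x512x3 uint8, red, green, blue), "depth" (384x512 float32, m along the optical axis (not along the pixel's ray), 0 where there is no reading), "vfov" (degrees; the focal length in pixels is half the picture's height over the tangent of half this angle, whatever the lens; pixels are square), "cx", "cy" (the principal point, pixels), "k1" (the pictures are not rectified: a ray, as slopes to the right and down, at radius r is drawn at 1 + k1 r^2 times it, then the intrinsics apply), "origin" and "attitude" of the camera in the world. Camera axes: x right, y down, z forward; pixel columns grow to the right and rows downward; lengths in m; the calibration is good to about 2 mm. A picture is of the moment at which its call begins.
- hand_in(): hands the job in; it is judged then, once.
The state is a dict: "clock": time; "joint_pos": joint angles; "qvel": joint speeds; "tau": joint torques, N m; "tcp_pos": TCP position; "orientation": TCP orientation; "wrist_force": force on the tool from outside, world axes, zero at the start; "ft_torque": the same for the moment, N m; "finger_gap": finger opening in m; "grip_force": force on a finger pad.
Only numpy, scipy, OpenCV 4.12 (cv2) and the standard library are available. Lean on these libraries where they do the work, as an engineer would, in place of code of your own. Each camera call takes 0.05 s, during which the arm holds its last target. There are 200 camera calls.

## Working session

There is one attempt and no reset: what is moved stays moved. The work goes in short steps, Python scripts to look and compute and a shell command to move; the robot and the scene stay as the last step left them, time stands still between calls to the robot, and variables do not carry over. Pictures are saved under pics/ and viewed, at most 10 in all, crops included, and the job is handed in when it is done.

```bash
mkdir -p pics
cat > h.py <<'E'
import numpy as np,cv2
from workcell import status,optics,env
from scipy.spatial.transform import Rotation as R
def att(c):
    a=np.array(c["attitude"],float)
    return a if a.shape==(3,3) else R.from_quat(a[[1,2,3,0]]).as_matrix()
def cloud(c):
    h,w=c["depth"].shape; f=h/2/np.tan(np.radians(c["vfov"])/2)
    K=np.array([[f,0,c["cx"]],[0,f,c["cy"]],[0,0,1]])
    u,v=np.meshgrid(np.arange(w),np.arange(h))
    p=np.stack([u,v],-1).reshape(-1,1,2).astype(float)
    n=cv2.undistortPoints(p,K,np.array([c["k1"],0,0,0,0.]))[:,0]
    d=c["depth"].reshape(-1,1)
    P=np.hstack([n,np.ones((len(n),1))])*d
    W=P@att(c).T+np.array(c["origin"])
    W[d[:,0]==0]=np.nan
    return W.reshape(h,w,3)
E
python3 - <<'E'
from h import *
ims=[]
for n in("scene","side"):
    c=optics.read_camera(n); np.save(n+".npy",cloud(c)); cv2.imwrite(n+".png",c["frame"][:,:,::-1]); 
    cv2.imwrite(f"pics/{n}.png",c["frame"][:,:,::-1])
    print(n,c["vfov"],c["origin"],c["attitude"],c["k1"],(c["depth"]>0).mean())
print(status.get_state(),env.tip_reach)
E
```

```text
scene 55.02570987955954 [ 0.70343312 -0.93925447  0.93818645] [-0.41370388  0.90377434  0.10374257 -0.03575654] -0.11881769330468465 0.9959818522135416
side 46.87101117444316 [0.13298475 1.03032915 1.25714416] [ 0.06417901 -0.16137797  0.90761074 -0.38220537] 0.005366842209674528 0.9956715901692709
{'clock': 0.1, 'joint_pos': array([ 9.80442004e-01,  3.13942928e-01,  4.50877334e-02,  1.30358789e+00,
       -8.47747179e-06,  1.43119283e+00]), 'qvel': array([0.00180011, 0.00063233, 0.00383206, 0.00017732, 0.00013605,
       0.00020453]), 'tau': array([ 1.90030012e-03, -4.81725419e+01,  2.99244171e+01,  1.27185593e-02,
       -8.46863418e-05, -1.17280248e-05]), 'tcp_pos': array([0.25031829, 0.51728297, 0.30308592]), 'orientation': array([-2.89929283e-04,  2.23472219e-01,  9.74709951e-01, -7.70658292e-04]), 'wrist_force': array([-0.00189586,  0.12865697,  0.48983968]), 'ft_torque': array([-0.00390951, -0.02787244, -0.00184298]), 'grip_force': 0.0, 'finger_gap': 0.08530883804663139} 0.0726
```

View pics/scene.png

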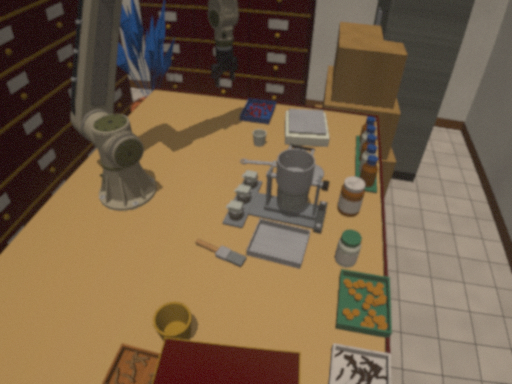

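View pics/side.png

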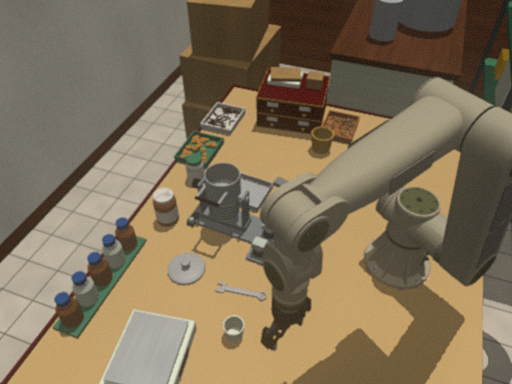

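The scene view shows the three caps at about (236,208), (243,191) and (250,177), the drum at (296,180) and the tray at (279,243). The side view shows the black handle left of the drum near (208,185), the lid at (187,268), the spanner at (240,291) and the cup at (233,326). Next I measure positions from the depth.

Run:
```python
from h import *
W=np.load("scene.npy"); S=np.load("side.npy")
for (u,v) in [(236,205),(243,188),(250,175),(296,180),(279,243),(320,226),(247,222)]: print((u,v),W[v,u].round(3))
# table level
print("table",np.nanmedian(W[260:330,100:140,2]),np.nanmedian(S[310:350,360:420,2]))
# cap tops: z window in scene
sub=W[165:225,220:265]; m=((sub[...,2]>0.062)&(sub[...,2]<0.078)).astype(np.uint8)
n,l,st,_=cv2.connectedComponentsWithStats(m)
for i in range(1,n):
    if st[i,4]>15:
        P=sub[l==i]; print("cap",st[i,4],np.nanmean(P,0).round(4),np.nanmin(P,0).round(3),np.nanmax(P,0).round(3))
for nm,W in(("scene",W),("side",S)):
    c=cv2.imread(nm+".png"); 
    x,y,z=W[...,0],W[...,1],W[...,2]
    reg=(x>0.4)&(x<0.85)&(y>-0.2)&(y<0.35)
    # drum rim
    P=W[reg&(z>0.225)&(z<0.3)&(c.max(2)>60)]
    print(nm,"high",len(P),np.nanmean(P,0),np.nanmin(P,0),np.nanmax(P,0))
    P=W[reg&(z>0.15)&(z<0.3)&(c.max(2)<45)]
    print(nm,"dark",len(P),np.nanmean(P,0),np.nanmin(P,0),np.nanmax(P,0))
    P=W[reg&(z>0.007)&(z<0.017)]; print(nm,"base",len(P),np.nanmin(P,0),np.nanmax(P,0), np.nanpercentile(P,[2,98],axis=0))
a=cv2.imread("scene.png")[130:240,210:345]; b=cv2.imread("side.png")[150:290,170:310]
cv2.imwrite("pics/crop.png",np.hstack([cv2.resize(a,(400,400),interpolation=2),cv2.resize(b,(400,400),interpolation=2)]))
```

```text
(236, 205) [ 0.449 -0.046  0.069]
(243, 188) [0.451 0.043 0.072]
(250, 175) [0.458 0.124 0.071]
(296, 180) [ 0.642 -0.028  0.204]
(279, 243) [ 0.617 -0.122  0.001]
(320, 226) [ 0.743 -0.031  0.022]
(247, 222) [ 0.49  -0.055  0.004]
table 0.0010756552529296304 -0.0005327511081298919
cap 87 [0.4576 0.1304 0.0696] [0.435 0.111 0.062] [0.48  0.155 0.076]
cap 95 [0.4525 0.0411 0.0694] [0.431 0.024 0.062] [0.474 0.062 0.073]
cap 112 [ 0.4461 -0.0491  0.0695] [ 0.423 -0.067  0.062] [ 0.468 -0.026  0.075]
scene high 340 [0.6300476  0.03133075 0.23404603] [ 0.57061142 -0.03202863  0.22510136] [0.69223548 0.09312488 0.24373138]
scene dark 1 [0.73720215 0.01014885 0.16315066] [0.73720215 0.01014885 0.16315066] [0.73720215 0.01014885 0.16315066]
scene base 1648 [ 0.40076416 -0.19992301  0.00701135] [0.84935681 0.32934154 0.01699003] [[ 0.41722217 -0.17643663  0.00716658]
 [ 0.82011588  0.29920471  0.01662758]]
side high 300 [0.63432304 0.03866341 0.2343466 ] [ 0.57180541 -0.02832521  0.22511847] [0.69797582 0.09806197 0.24525594]
side dark 1 [0.67366359 0.14718739 0.21523139] [0.67366359 0.14718739 0.21523139] [0.67366359 0.14718739 0.21523139]
side base 1777 [ 0.40062278 -0.19950777  0.007006  ] [0.84571413 0.34963027 0.01699724] [[ 0.4409546  -0.16394028  0.00715788]
 [ 0.80626742  0.3389227   0.01676262]]
```

View pics/crop.png

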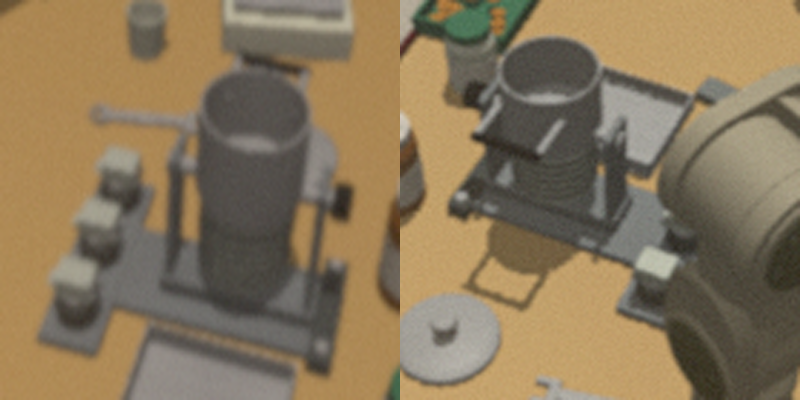

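The crop shows the drum near upright, its handle bar on the +y side in the right panel at about (515,148). Both views agree on the drum, and the cap heights match the 70 mm given. Grinder yaw is about -3.7 degrees. Now I measure the handle.

Run:
```python
from h import *
ey=np.array([.0115,.1795]);ey/=np.hypot(*ey);ex=np.array([ey[1],-ey[0]])
o=np.array([.4521,.0408])+.125*ex
print("yaw",np.degrees(np.arctan2(ex[1],ex[0])),"org",o,"handle0",o+.055*ex+.112*ey)
for n in("scene","side"):
    W=np.load(n+".npy"); G=np.stack([(W[...,:2]-o)@ex,(W[...,:2]-o)@ey,W[...,2]],-1)
    x,y,z=np.moveaxis(G,-1,0)
    m=(x>0.0)&(x<.11)&(y>.09)&(y<.135)&(z>.17)&(z<.26)
    P=G[m]; print(n,len(P),np.median(P,0).round(4) if len(P) else 0, np.percentile(P,[3,97],axis=0).round(3) if len(P) else 0)
    m=(abs(x-.055)<.025)&m; P=G[m]; print(" bar",len(P),np.median(P,0).round(4),P[:,1].min(),P[:,1].max(),P[:,2].max())
    m=(np.hypot(x-.055,y)<.075)&(z>.22)&(z<.26); P=G[m]
    A=np.c_[P[:,:2],np.ones(len(P))]; k=P[:,2]>.232; print(" rim",np.percentile(P[k],[2,98],axis=0).round(4),"plane",np.linalg.lstsq(A[k],P[k,2],rcond=None)[0].round(3))
```

```text
yaw -3.6657502926303747 org [0.57684425 0.03280803] handle0 [0.63889253 0.14106241]
scene 91 [0.0545 0.1107 0.216 ] [[0.013 0.096 0.209]
 [0.094 0.118 0.22 ]]
 bar 49 [0.0545 0.1115 0.2154] 0.1071834358349068 0.12147875788587707 0.22047685106434178
 rim [[-0.0047 -0.0603  0.2323]
 [ 0.1135  0.0621  0.2423]] plane [0.001 0.008 0.237]
side 126 [0.0563 0.118  0.2156] [[0.014 0.093 0.209]
 [0.101 0.124 0.22 ]]
 bar 51 [0.0545 0.1199 0.2165] 0.11135110698552479 0.12723725153652607 0.2214782865795215
 rim [[-0.0032 -0.0544  0.2322]
 [ 0.1179  0.0654  0.2426]] plane [-0.     0.013  0.237]
```

```bash
cat >> h.py <<'E'
ey=np.array([.0115,.1795]);ey/=np.hypot(*ey);ex=np.array([ey[1],-ey[0]])
org=np.array([.4521,.0408])+.125*ex
def g2w(x,y,z): return np.r_[org+x*ex+y*ey,z]
def w2g(p): return np.r_[(p[:2]-org)@ex,(p[:2]-org)@ey,p[2]]
def rel(tgt=None):
    s=status.get_state(); q=np.array(s["orientation"]); M=R.from_quat(q[[1,2,3,0]]).as_matrix()
    print("t",round(s["clock"],2),"tcp g mm",(w2g(s["tcp_pos"])*1e3).round(1),"F g",(s["wrist_force"][:2]@ex).round(2),(s["wrist_force"][:2]@ey).round(2),s["wrist_force"][2].round(2),"gap",round(s["finger_gap"]*1e3,1),"grip",round(s["grip_force"],1),"toolz",M[:,2].round(3))
    a=np.degrees(np.arctan2(M[1,1],M[0,1])); print("roll units to ey:",-(np.degrees(np.arctan2(ey[1],ey[0]))-a)/10)
    if tgt is not None: print("units to tgt (tool xyz):",(M.T@(tgt-s["tcp_pos"])/.04).round(2))
E
python3 -m handwheel '{"deltas":[[0,0,0,-0.5,-0.75],[0,0,0,-0.5,-0.75],[0,0,0,0,-0.7],[0,0,0,0,0]]}' 20
python3 -c "
from h import *
rel(g2w(.055,.114,.31))"
```

```text
clock: 0.6
tcp_pos: [0.2505, 0.5175, 0.3436]
orientation: [-0.0, 0.034, 0.999, -0.0]
wrist_force: [0.2, -0.4, -0.0]
finger_gap: 0.0428
grip_force: 0.0
t 0.6 tcp g mm [-356.7  462.8  343.6] F g 0.27 -0.37 -0.04 gap 42.8 grip 0.0 toolz [-0. -0. -1.]
roll units to ey: -0.024142663954772558
units to tgt (tool xyz): [-10.33  -8.68   0.84]
```

```bash
python3 -m handwheel '{"deltas":[[0,-0.69,-0.58,0,0],[0,-0.69,-0.58,0,0],[0,-0.69,-0.58,0,0],[0,-0.69,-0.58,0,0],[0,-0.69,-0.58,0,0],[0,-0.69,-0.58,0,0],[0,-0.69,-0.58,0,0],[0,-0.69,-0.58,0,0],[0,-0.69,-0.58,0,0],[0,-0.69,-0.58,0,0],[0,-0.69,-0.58,0,0],[0,-0.69,-0.58,0,0],[0,-0.69,-0.58,0,0],[0,-0.69,-0.58,0,0],[0,-0.69,-0.58,0,0],[0,0,0,0,0],[0,0,0,0,0]]}'
python3 - <<'E'
from h import *
rel(g2w(.055,.114,.264))
c=optics.read_camera("wrist"); cv2.imwrite("pics/w1.png",c["frame"][:,:,::-1])
c=optics.read_camera("side"); W=cloud(c);G=np.stack([(W[...,:2]-org)@ex,(W[...,:2]-org)@ey,W[...,2]],-1)
x,y,z=np.moveaxis(G,-1,0); P=G[(abs(x-.055)<.12)&(y>.105)&(y<.14)&(z>.19)&(z<.23)]; print(len(P),np.median(P,0) if len(P) else 0)
E
```

```text
clock: 2.72
tcp_pos: [0.6399, 0.1428, 0.3432]
orientation: [-0.001, 0.034, 0.999, 0.0]
wrist_force: [-1.0, -0.0, -0.2]
finger_gap: 0.0428
grip_force: 0.0
t 2.73 tcp g mm [ 55.9 113.8 343.2] F g -1.01 -0.08 -0.23 gap 42.8 grip 0.0 toolz [-0.002  0.    -1.   ]
roll units to ey: -0.024289765602395617
units to tgt (tool xyz): [0.02 0.   1.98]
98 [0.05615215 0.11933305 0.21538074]
```

View pics/w1.png

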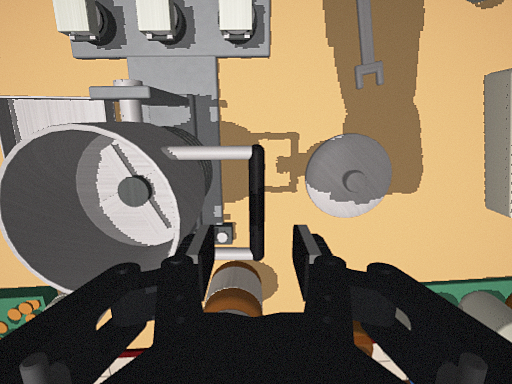

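The wrist view shows the black bar (u 257, v 150–258) centred between the fingers (u 214 and 305), with the drum on the left. I descend, close and look at the force.

```bash
python3 - <<'E'
from h import *
c=optics.read_camera("wrist"); W=cloud(c)
P=W[150:260,250:264].reshape(-1,3); P=P[(P[:,2]>.195)&(P[:,2]<.23)]; G=np.array([w2g(p) for p in P]); print(len(G),np.median(G,0),np.percentile(G,[3,97],axis=0))
P=W[0:45].reshape(-1,3); P=P[(P[:,2]>.064)&(P[:,2]<.075)]; G=np.array([w2g(p) for p in P])
for y in(.09,0,-.09):
    Q=G[abs(G[:,1]-y)<.035]; print(len(Q),Q.min(0).round(4),Q.max(0).round(4)) if len(Q) else 0
E
python3 -m handwheel '{"deltas":[[0,0,0,0.5,0],[0,0,0,0.5,0],[0,0,0,0.5,0],[0,0,0,0.48,0],[0,0,0,0,0],[-1,0,0,0,0],[-1,0,0,0,0],[-1,0,0,0,0],[-1,0,0,0,0]]}' 40
python3 -c "
from h import *
rel()"
```

```text
1531 [0.052677   0.11491839 0.21860689] [[0.01465167 0.11035466 0.21587392]
 [0.09466711 0.12013988 0.22017599]]
1003 [-0.1324  0.0757  0.0648] [-0.1028  0.1112  0.0739]
1069 [-0.133  -0.0145  0.064 ] [-0.1027  0.0222  0.0741]
1134 [-0.135 -0.105  0.064] [-0.1026 -0.0672  0.0738]
clock: 4.0
tcp_pos: [0.6402, 0.1459, 0.2656]
orientation: [0.0, 0.032, 0.999, 0.003]
wrist_force: [-1.4, 11.0, 3.2]
finger_gap: 0.0105
grip_force: 39.0
t 4.0 tcp g mm [ 56.  116.9 265.6] F g -2.06 10.91 3.16 gap 10.5 grip 39.0 toolz [ 0.001  0.006 -1.   ]
roll units to ey: -0.0015459705247280909
```

```bash
sed -i 's/^org=.*/org=np.array([.4521,.0408])+.125*ex+.0033*ey/' h.py
python3 -m handwheel '{"deltas":[[-1,0,-0.13,-0.24,0],[-1,0,-0.15,-0.23,0],[-1,0,-0.17,-0.21,0],[-1,0,-0.19,-0.20,0],[-1,0,-0.20,-0.18,0],[-1,0,-0.22,-0.16,0],[-1,0,-0.23,-0.14,0],[-1,0,-0.25,-0.12,0],[-1,0,-0.36,-0.13,0],[-1,0,0,0,0],[-1,0,0,0,0],[-1,0,0,0,0]]}' 40
python3 - <<'E'
from h import *
rel()
p=w2g(status.get_state()["tcp_pos"])-[0,0,.054+.155]; print("tilt",np.degrees(np.arctan2(p[2],p[1])-np.arctan2(55,112)),np.hypot(p[1],p[2]))
c=optics.read_camera("scene"); cv2.imwrite("pics/s2.png",cv2.resize(c["frame"][90:260,190:360,::-1],(512,512)))
E
```

```text
clock: 5.5
tcp_pos: [0.6354, 0.0704, 0.3335]
orientation: [0.003, 0.032, 0.999, 0.004]
wrist_force: [-3.1, 13.0, 16.0]
finger_gap: 0.0103
grip_force: 42.3
t 5.5 tcp g mm [ 56.   38.  333.5] F g -3.94 12.78 16.01 gap 10.3 grip 42.3 toolz [ 0.006  0.007 -1.   ]
roll units to ey: -0.00038678578676041295
tilt 46.87602855470224 0.13012028375433232
```

View pics/s2.png

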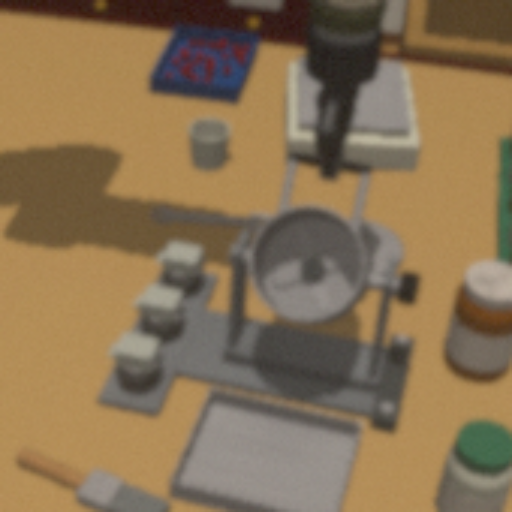

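The picture shows the drum tipped, mouth towards the tray, at about 45 degrees, with the bar still held. I hold for a second while checking the tilt from the depth.

```bash
python3 -m handwheel '{"deltas":[[-1,0,0,0,0],[-1,0,0,0,0],[-1,0,0,0,0],[-1,0,0,0,0],[-1,0,0,0,0],[-1,0,0,0,0],[-1,0,0,0,0],[-1,0,0,0,0]]}' 40
python3 - <<'E'
from h import *
c=optics.read_camera("scene"); W=cloud(c);G=np.stack([(W[...,:2]-org)@ex,(W[...,:2]-org)@ey,W[...,2]],-1)
x,y,z=np.moveaxis(G,-1,0); P=G[(abs(x-.055)<.012)&(y>-.15)&(y<.03)&(z>.13)&(z<.28)]
P=P[np.argsort(P[:,1])]; 
for yb in np.arange(-.12,.02,.01):
    Q=P[abs(P[:,1]-yb)<.005]
    if len(Q): print(yb.round(2),len(Q),Q[:,2].max().round(3))
for yb in(-16.3,): pass
E
```

```text
clock: 6.55
tcp_pos: [0.6354, 0.0704, 0.3335]
orientation: [0.003, 0.032, 0.999, 0.004]
wrist_force: [-2.7, 12.3, 16.6]
finger_gap: 0.0105
grip_force: 42.3
-0.1 8 0.172
-0.09 1 0.156
-0.08 1 0.15
-0.07 1 0.139
-0.03 18 0.139
-0.02 58 0.259
-0.01 43 0.242
-0.0 18 0.238
0.01 30 0.228
```

Depth gives rim edges at (-16, 259) and (-104, 171), which is exactly what 45 degrees predicts. Now I bring it back with slight over-travel into the stop.

```bash
python3 -m handwheel '{"deltas":[[-1,0,0.36,0.13,0],[-1,0,0.25,0.12,0],[-1,0,0.23,0.14,0],[-1,0,0.22,0.16,0],[-1,0,0.20,0.18,0],[-1,0,0.19,0.20,0],[-1,0,0.17,0.21,0],[-1,0,0.15,0.23,0],[-1,0,0.13,0.24,0],[-1,0,0.05,0.11,0],[-1,0,0,0,0],[-1,0,0,0,0],[-1,0,0,0,0]]}' 40
python3 - <<'E'
from h import *
rel()
c=optics.read_camera("side"); W=cloud(c);G=np.stack([(W[...,:2]-org)@ex,(W[...,:2]-org)@ey,W[...,2]],-1)
x,y,z=np.moveaxis(G,-1,0); P=G[(np.hypot(x-.055,y)<.075)&(z>.232)&(z<.26)&(y<.05)]
A=np.c_[P[:,:2],np.ones(len(P))]; print(np.linalg.lstsq(A,P[:,2],rcond=None)[0].round(3),np.percentile(P,[2,98],axis=0).round(4))
E
```

```text
clock: 8.22
tcp_pos: [0.6403, 0.1463, 0.2647]
orientation: [0.002, 0.033, 0.999, 0.002]
wrist_force: [-6.6, 3.9, 17.0]
finger_gap: 0.0104
grip_force: 46.7
t 8.22 tcp g mm [ 56.  114.  264.7] F g -6.84 3.48 17.0 gap 10.4 grip 46.7 toolz [ 0.004  0.003 -1.   ]
roll units to ey: -0.007655840674698311
[-0.01  -0.015  0.238] [[-0.0039 -0.0563  0.2321]
 [ 0.102   0.0459  0.2443]]
```

Pressed on the stop (17 N up at the tool). Release and rise, then check the drum and re-measure caps.

```bash
python3 -m handwheel '{"deltas":[[0,0,0,0,0],[0,0,0,0,0],[0,0,0,-0.1,0],[0,0,0,-0.5,0],[0,0,0,-0.5,0],[0,0,0,-0.5,0],[0,0,0,-0.5,0],[-1,0,0,0,0]]}' 40
python3 - <<'E'
from h import *
rel(g2w(-.125,.09,.17))
for n in("side","scene"):
    W=cloud(optics.read_camera(n));G=np.stack([(W[...,:2]-org)@ex,(W[...,:2]-org)@ey,W[...,2]],-1)
    x,y,z=np.moveaxis(G,-1,0); P=G[(np.hypot(x-.055,y)<.075)&(z>.232)&(z<.26)&(y<.05)]
    A=np.c_[P[:,:2],np.ones(len(P))]; print(np.linalg.lstsq(A,P[:,2],rcond=None)[0].round(3))
    P=G[(abs(x-.055)<.025)&(abs(y-.112)<.03)&(z>.19)&(z<.23)]; print("bar",len(P),np.median(P,0))
c=optics.read_camera("wrist");W=cloud(c);G=np.stack([(W[...,:2]-org)@ex,(W[...,:2]-org)@ey,W[...,2]],-1);P=G[:230,180:340].reshape(-1,3)
P=P[(abs(P[:,0]-.055)<.025)&(abs(P[:,1]-.112)<.02)&(P[:,2]>.2)&(P[:,2]<.23)]; print("wrist bar",len(P),np.median(P,0))
E
```

```text
clock: 9.28
tcp_pos: [0.6412, 0.1444, 0.3454]
orientation: [0.001, 0.034, 0.999, -0.0]
wrist_force: [0.7, 0.4, -0.9]
finger_gap: 0.0259
grip_force: 0.0
t 9.28 tcp g mm [ 57.1 112.1 345.4] F g 0.71 0.43 -0.87 gap 25.9 grip 0.0 toolz [ 0.002 -0.    -1.   ]
roll units to ey: -0.019516470859272772
units to tgt (tool xyz): [ 4.56 -0.57  4.37]
[-0.025  0.006  0.238]
bar 54 [0.05625228 0.11617335 0.21752568]
[-0.006  0.024  0.238]
bar 48 [0.05560556 0.10847987 0.21658744]
wrist bar 892 [0.0506145  0.11087183 0.21989416]
```

```bash
python3 -m handwheel '{"deltas":[[-1,0.76,-0.1,0,0],[-1,0.76,-0.1,0,0],[-1,0.76,-0.1,0,0],[-1,0.76,-0.1,0,0],[-1,0.76,-0.1,0.5,0],[-1,0.76,-0.07,0.8,0],[-1,0,0,0.8,0],[-1,0,0,0.8,0],[-1,0,0,0.8,0],[-1,0,0,0.6,0],[-1,0,0,0,0],[-1,0,0,0,0]]}' 40
python3 - <<'E'
from h import *
rel(g2w(-.125,.09,.1426))
c=optics.read_camera("wrist"); cv2.imwrite("pics/w3.png",c["frame"][:,:,::-1]); W=cloud(c);G=np.stack([(W[...,:2]-org)@ex,(W[...,:2]-org)@ey,W[...,2]],-1)
np.save("g3.npy",G)
E
```

```text
clock: 10.92
tcp_pos: [0.4571, 0.1341, 0.1726]
orientation: [0.0, 0.033, 0.999, -0.0]
wrist_force: [0.5, 0.5, 0.1]
finger_gap: 0.0
grip_force: 0.0
t 10.93 tcp g mm [-126.    90.1  172.6] F g 0.45 0.5 0.12 gap 0.0 grip 0.0 toolz [ 0. -0. -1.]
roll units to ey: -0.01670875374624501
units to tgt (tool xyz): [-0.02 -0.    0.75]
```

View pics/w3.png

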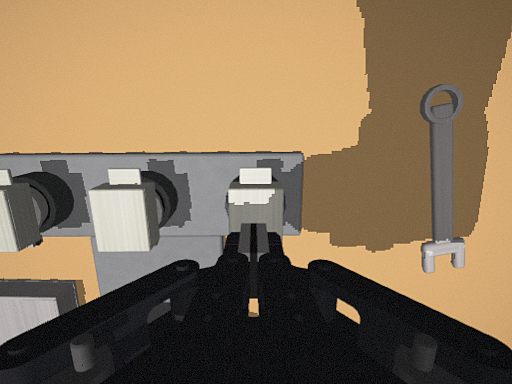

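Wrist view: the shut fingertips at (252,230) stand over the left cap (255,200); its lip at (256,176) faces the robot. I tap gently.

```bash
python3 -m handwheel '{"deltas":[[-1,0,0,0.35,0],[-1,0,0,0.3,0],[-1,0,0,0.1,0],[-1,0,0,0.1,0],[-1,0,0,0.05,0],[-1,0,0,0,0],[-1,0,0,0,0]]}' 40
python3 -c "
from h import *
rel()"
```

```text
clock: 11.85
tcp_pos: [0.4574, 0.1342, 0.1365]
orientation: [0.0, 0.033, 0.999, 0.0]
wrist_force: [0.5, -0.4, 0.7]
finger_gap: -0.0003
grip_force: 0.0
t 11.85 tcp g mm [-125.7   90.2  136.5] F g 0.51 -0.34 0.73 gap -0.3 grip 0.0 toolz [ 0.001  0.    -1.   ]
roll units to ey: -0.01659227008317714
```

```bash
python3 -m handwheel '{"deltas":[[-1,0,0,0.08,0],[-1,0,0,0,0]]}' 40|grep -E "pos|force"; python3 -m handwheel '{"deltas":[[-1,0,0,0.08,0],[-1,0,0,0,0]]}'|grep -E "pos|force"
```

```text
tcp_pos: [0.4575, 0.1342, 0.1338]
wrist_force: [-1.1, -0.3, 6.6]
grip_force: 3.1
tcp_pos: [0.4572, 0.1343, 0.1328]
wrist_force: [-9.0, -0.3, 27.9]
grip_force: 14.0
```

Run:
```python
from h import *
rel()
for n in("scene","side"):
    W=cloud(optics.read_camera(n));G=np.stack([(W[...,:2]-org)@ex,(W[...,:2]-org)@ey,W[...,2]],-1);x,y,z=np.moveaxis(G,-1,0)
    for yc in(.09,0,-.09):
        P=G[(abs(x+.125)<.02)&(abs(y-yc)<.016)&(z<.085)&(z>.05)]; print(n,yc,len(P),np.median(P[:,2]) if len(P) else 0)
```

```text
t 12.35 tcp g mm [-125.9   90.4  132.8] F g -9.0 -0.89 27.95 gap 0.0 grip 14.0 toolz [ 0.002  0.    -1.   ]
roll units to ey: -0.014489082986597169
scene 0.09 65 0.061749573590124895
scene 0 72 0.0698473635049705
scene -0.09 81 0.0700431771361183
side 0.09 70 0.05990058432931966
side 0 55 0.06894552058261039
side -0.09 78 0.06974473981791973
```

Cap 1 now reads 60–61 mm instead of 70: the left bolt sank 9 mm and is the loose one. I'll straddle its lip with the fingers (gap 26 mm) and push the near face's corners along an arc about the hinge, so the hinge is not pulled up.

```bash
python3 -m handwheel '{"deltas":[[-1,0,0,-0.3,0],[-1,0,0,-0.7,0],[-0.39,0.6,0,0,0],[-0.39,0.65,0,0,0],[-0.39,0,0,0,0],[-0.39,0,0,0,0]]}' 20
python3 - <<'E'
from h import *
rel(g2w(-.175,.0902,.123))
c=optics.read_camera("wrist"); cv2.imwrite("pics/w4.png",c["frame"][:,:,::-1]); W=cloud(c);G=np.stack([(W[...,:2]-org)@ex,(W[...,:2]-org)@ey,W[...,2]],-1)
P=G.reshape(-1,3); k=(abs(P[:,1]-.09)<.03)&(P[:,0]<-.095)&(P[:,0]>-.16)
Q=P[k&(P[:,2]>.056)&(P[:,2]<.066)]; print("top",len(Q),np.percentile(Q,[1,99],axis=0).round(4))
Q=P[k&(P[:,2]>.038)&(P[:,2]<.046)&(P[:,0]<-.149)]; print("lip",len(Q),np.percentile(Q,[2,98],axis=0).round(4))
s=status.get_state()["tcp_pos"];d=P-w2g(s); Q=d[(abs(d[:,0])<.02)&(abs(d[:,1])<.06)&(d[:,2]>-.08)&(d[:,2]<-.03)]; print("fingers rel",len(Q),np.percentile(Q,[0.5,5,50,95,99.5],axis=0).round(4))
E
```

```text
clock: 13.2
tcp_pos: [0.4082, 0.1375, 0.1702]
orientation: [0.001, 0.033, 0.999, 0.0]
wrist_force: [-0.4, 0.0, -0.5]
finger_gap: 0.0261
grip_force: 0.0
t 13.2 tcp g mm [-175.    90.4  170.2] F g -0.4 -0.01 -0.45 gap 26.1 grip 0.0 toolz [ 0.002  0.    -1.   ]
roll units to ey: -0.01638307830293968
units to tgt (tool xyz): [ 0.   -0.01  1.18]
top 2690 [[-0.1474  0.0726  0.0572]
 [-0.1045  0.1073  0.0637]]
lip 3 [[-0.1577  0.0797  0.0444]
 [-0.1572  0.0979  0.0459]]
fingers rel 2568 [[-0.0124 -0.0279 -0.0705]
 [-0.0115 -0.0251 -0.0648]
 [-0.0073  0.0113 -0.045 ]
 [ 0.0081  0.0221 -0.0325]
 [ 0.0104  0.0248 -0.0302]]
```

View pics/w4.png

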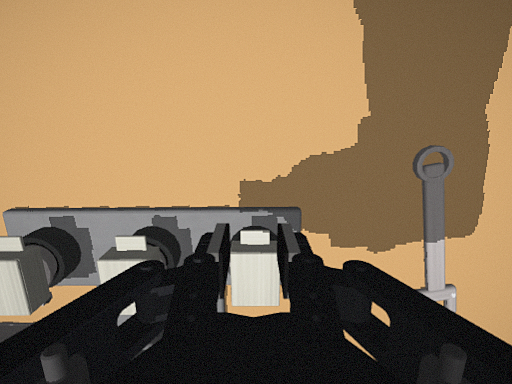

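The lip (255,237) lies centred between the open fingertips (u 225 and 287); finger tips measure 70.5 mm ahead of the TCP. Descend and advance to touch.

```bash
python3 -m handwheel '{"deltas":[[-0.39,0,-0.01,0.4,0],[-0.39,0,0,0.4,0],[-0.39,0,0,0.38,0],[-0.39,-0.2,0,0,0],[-0.39,-0.12,0,0,0],[-0.39,-0.08,0,0,0],[-0.39,0,0,0,0]]}' 20
python3 -c "
from h import *
rel(g2w(-.158,.09,.123))"
```

```text
clock: 14.12
tcp_pos: [0.4238, 0.136, 0.1232]
orientation: [0.001, 0.033, 0.999, 0.0]
wrist_force: [0.2, 0.5, -0.0]
finger_gap: 0.0256
grip_force: 0.0
t 14.12 tcp g mm [-159.3   89.9  123.2] F g 0.13 0.49 -0.02 gap 25.6 grip 0.0 toolz [ 0.001  0.    -1.   ]
roll units to ey: -0.017327138461702418
units to tgt (tool xyz): [-0.03  0.    0.  ]
```

```bash
python3 -m handwheel '{"deltas":[[-0.39,-0.06,0,0,0],[-0.39,-0.04,0,-0.08,0],[-0.39,-0.05,0,-0.1,0],[-0.39,-0.06,0,-0.09,0],[-0.39,-0.06,0,-0.08,0],[-0.39,0,0,0,0]]}' 20
python3 - <<'E'
from h import *
rel()
for n in("scene","side"):
    W=cloud(optics.read_camera(n));G=np.stack([(W[...,:2]-org)@ex,(W[...,:2]-org)@ey,W[...,2]],-1);x,y,z=np.moveaxis(G,-1,0)
    P=G[(x>-.15)&(x<-.085)&(abs(y-.09)<.01)&(z<.1)&(z>.045)]
    for xb in np.arange(-.14,-.085,.008):
        Q=P[abs(P[:,0]-xb)<.004]
        if len(Q): print(n,xb.round(3),len(Q),np.median(Q[:,2]).round(4),Q[:,2].max().round(4))
E
```

```text
clock: 14.88
tcp_pos: [0.4327, 0.1354, 0.137]
orientation: [-0.001, 0.033, 0.999, 0.0]
wrist_force: [-5.8, 1.4, 3.5]
finger_gap: 0.0257
grip_force: 3.6
t 14.88 tcp g mm [-150.4   89.9  137. ] F g -5.92 0.98 3.51 gap 25.7 grip 3.6 toolz [-0.002  0.    -1.   ]
roll units to ey: -0.014400967207561167
scene -0.14 4 0.0759 0.0957
scene -0.132 7 0.0723 0.0763
scene -0.124 6 0.0694 0.071
scene -0.116 9 0.0677 0.0716
scene -0.108 10 0.0647 0.0664
scene -0.1 5 0.0606 0.0618
side -0.116 1 0.0699 0.0699
side -0.108 3 0.0655 0.0668
side -0.1 8 0.0626 0.0665
side -0.092 3 0.0614 0.0617
```

Cap 1 slopes about 21 degrees while its hinge edge stays at 61 mm, so the bolt is still down. Force on the cap is forward and downward. Continue the arc to about 70 degrees.

```bash
python3 -m handwheel '{"deltas":[[-0.39,-0.07,0,-0.08,0],[-0.39,-0.07,0,-0.075,0],[-0.39,-0.08,0,-0.07,0],[-0.39,-0.085,0,-0.06,0],[-0.39,-0.09,0,-0.055,0],[-0.39,-0.095,0,-0.045,0],[-0.39,-0.1,0,-0.04,0],[-0.39,-0.1,0,-0.025,0],[-0.39,-0.1,0,-0.02,0],[-0.39,-0.1,0,-0.01,0],[-0.39,0,0,0,0],[-0.39,0,0,0,0]]}' 20
python3 - <<'E'
from h import *
rel()
for n in("scene","side"):
    c=optics.read_camera(n);W=cloud(c);G=np.stack([(W[...,:2]-org)@ex,(W[...,:2]-org)@ey,W[...,2]],-1);x,y,z=np.moveaxis(G,-1,0)
    m=(x>-.15)&(x<-.05)&(abs(y-.09)<.018)&(z<.11)&(z>.03)&(c["frame"].max(2)>80)
    P=G[m]; P=P[np.argsort(P[:,0])]; print(n,len(P)); print((P[::max(1,len(P)//14)]*1e3).round(0).tolist())
    for yc in(0,-.09):
        Q=G[(abs(x+.125)<.02)&(abs(y-yc)<.016)&(z<.085)&(z>.05)]; print(n,yc,np.median(Q[:,2]).round(4))
c=optics.read_camera("scene"); a=c["frame"][130:230,210:310,::-1]
b=optics.read_camera("wrist")["frame"][:,:,::-1]
cv2.imwrite("pics/e.png",np.hstack([cv2.resize(a,(384,384)),cv2.resize(b,(416,384))]))
E
```

```text
clock: 16.48
tcp_pos: [0.4721, 0.133, 0.1583]
orientation: [0.003, 0.034, 0.999, 0.0]
wrist_force: [0.5, -0.5, 9.4]
finger_gap: 0.0261
grip_force: 4.8
t 16.48 tcp g mm [-110.9   90.   158.3] F g 0.53 -0.52 9.37 gap 26.1 grip 4.8 toolz [ 0.007  0.    -1.   ]
roll units to ey: -0.017683944710823594
scene 128
[[-149.0, 94.0, 36.0], [-140.0, 80.0, 39.0], [-133.0, 83.0, 37.0], [-123.0, 76.0, 41.0], [-113.0, 95.0, 38.0], [-104.0, 76.0, 70.0], [-101.0, 104.0, 103.0], [-99.0, 87.0, 87.0], [-95.0, 74.0, 84.0], [-93.0, 92.0, 85.0], [-91.0, 86.0, 80.0], [-89.0, 92.0, 76.0], [-87.0, 73.0, 53.0], [-84.0, 92.0, 53.0], [-82.0, 97.0, 49.0]]
scene 0 0.0701
scene -0.09 0.0702
side 98
[[-144.0, 98.0, 33.0], [-141.0, 91.0, 41.0], [-137.0, 83.0, 40.0], [-135.0, 86.0, 36.0], [-132.0, 79.0, 38.0], [-130.0, 91.0, 34.0], [-125.0, 98.0, 35.0], [-121.0, 88.0, 49.0], [-115.0, 102.0, 39.0], [-110.0, 98.0, 38.0], [-107.0, 100.0, 38.0], [-102.0, 98.0, 39.0], [-96.0, 85.0, 43.0], [-92.0, 107.0, 61.0]]
side 0 0.0698
side -0.09 0.0695
```

View pics/e.png

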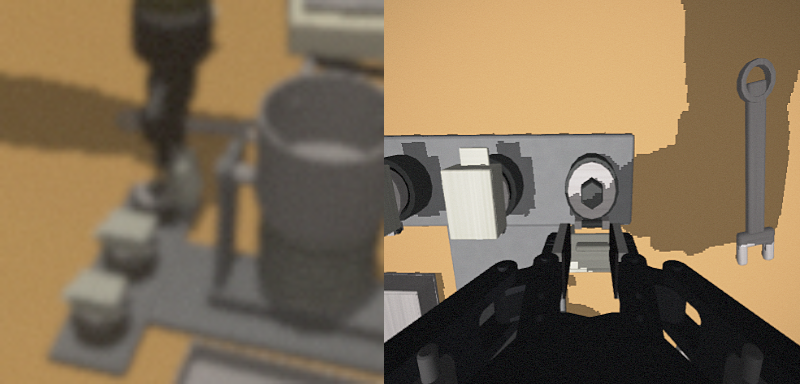

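The picture shows the left hex head exposed with its cap swung up behind the fingers. The other two caps are closed at 70 mm and the drum is upright. The cap's top edges at (-97,87) and (-82,49) mean about 68–70 degrees with the bolt still sunk. I hand in.

```bash
python3 -c "
from workcell import hand_in
print(hand_in())"
```

```text
the job is handed in; nothing more can be done
None
```

The job is handed in, and no verdict came back: the drum was tipped to about 45° for over a second and brought back upright, the left bolt (`bolt_1`) was the loose one and is still about 9 mm down, and its cap is held open at about 68–70° with the other two caps closed (those two bolts were not tapped once the left one had sunk).

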